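# Pop the battery pack of a vanity mirror light and stop it with a finger

### The arm

A 7-joint arm with a two-finger parallel gripper is mounted at the origin on the work surface. World frame = base frame: x ahead of the robot, y to its left, z up, the work surface at z = 0. Lengths are in m, angles in rad, forces in N, time in s.
With the tool pointing down it reaches from about 0.35 to 0.9 m from the base axis. Payload 19.9 kg.
Tool frame: the origin (TCP) lies at the very end of the fingers, on their centre line; the grasp point (between the pads) lies 19 mm behind it; z points along the fingers, x is the direction in which the jaws open and shut, and the axes are right-handed (so a half turn about z gives the same grasp; the last joint's range is limited). The gripper opens to 85 mm and grips with 20 to 120 N. Pads are 22 mm wide; open, the fingers measure 114 mm over their backs; the gripper's body (76 mm by 85 mm) begins 54 mm behind the grasp point. The pads swing forward as they close: fully open they stand 13 mm farther back than shut.
Start: joints at [1.073, 0.417, -0.01, 1.614, 0.005, 1.111, -0.053], TCP at [0.276, -0.561, 0.231] pointing down, gripper open.
Joint ranges: [-2.81, 2.81], [-0.39, 2.02], [-1.27, 1.25], [0.06, 2.57], [-1.19, 4.33], [0.19, 2], [-2.82, 2.82]. Speed limits (rad/s): [1.89, 1.89, 2.39, 2.39, 3.01, 3.01, 3.01].

### API

Orientations are given as a rotation vector (axis times angle).
In Python, from plant import * gives the robot as it stands. Calls block until the motion is done:
- reach(position, orientation): joint-space move of the TCP to a pose.
- servo_line(position, vel=0.15, rot=None, threshold=None): straight line of the TCP; rot=None keeps the orientation; vel is the mean speed in m/s. With threshold (N) it stops when the force on the tool has changed by that much, and returns True; else False.
- move_joints(angles): joint-space move.
- open_gripper() and gripper_close(strength=None): open the fingers fully, or close them until they stop; strength is the grip in N (None keeps the last).
- sleep(seconds).
- solve_ik(position, orientation): joint angles nearest the present ones, or None.
- capture(name): name is "side" or "top"; returns the picture (384x512x3 uint8, blue, green, red); there is no depth.
- get_calibration(name): a dict with "fov_y" (degrees; the focal length in pixels is half the picture's height over the tangent of half this angle, whatever the lens; pixels are square), "cx", "cy" (the principal point, pixels), "xyz" and "orientation" of the camera in the world. Camera axes: x right, y down, z forward; pixel columns grow to the right and rows downward; lengths in m; the calibration is good to about 2 mm. A picture is of the moment at which its call begins. get_calibration takes no time and is no camera call.
A pose or a line that the arm cannot do raises IKError and nothing moves.
- close_job(): hands the job in, once; it reports no verdict.
Readings, each from a call of its own:
- read_time(): time.
- read_joint_pos(): joint angles.
- read_joint_vel(): joint speeds.
- read_tau(): joint torques, N m.
- read_ee_pos(): TCP position.
- read_eef_rot(): TCP orientation.
- read_wrist_force(): force on the tool from outside, world axes, zero at the start.
- read_torque(): the same for the moment, N m.
- read_gripper_width(): finger opening in m.
Only numpy, scipy, OpenCV 4.12 (cv2) and the standard library are available. Lean on these libraries where they do the work, as an engineer would, in place of code of your own. Each camera call takes 0.05 s, during which the arm holds its last target. There are 200 camera calls.

### The job

The mirror light's battery is flat. Press its orange release button fully down with one fingertip and keep it down while your other finger, waiting in front of the bay, stops the teal battery pack as it springs out: it must never come more than 4 cm out, and once you have taken your hand away it should rest 1.5 to 3.5 cm out, lying flat in its bay. Only press and block, do not lift or carry the pack, and leave the ring cone, pot, watch and brush where they are.

Things in the scene. Friction and masses are not known exactly. Their poses are not given: they have to be found in the camera images.
- light: White vanity mirror light, fixed on a smoked tray (floor 5 mm, rim 18 mm high). Origin: centre of its foot's underside, on the tray floor; x to its back, y to the mirror side, z up. Foot: deck 12 mm high, x -64 to 66, y -108 to 120 mm; the tray in front of it is bare. Mirror: radius 75 mm, centre at x 30, y 75, 236 mm high; toggle switch at x -30, y 75.
- release_top (a point): Centre of the top of the orange release button (24 x 24 mm pad), at x -50, y -80 mm of the light; 18 mm above the tray floor when up, flush with the deck (12 mm) when fully down. Axes as those of the light.
- release (a joint): Button travel in m: 0 up, 0.006 fully down. Spring: 1.5 N to start, about 5 N fully down; it comes up when let go. A catch tooth in front of the pack goes down with it and frees the pack after about 4 mm; the button can rise again once the pack is 12 mm out.
- pack_front (a point): Centre of the front face of the teal battery pack (loose, 60 mm long in x, 40 wide, 24 high, about 90 g, slick), 12 mm above its underside; x points into the bay, z up. Let go, a spring with 14 mm stroke shoots it to the front (-x) at 0.5 m/s or more; unless stopped it slides right out and over the tray. Its top is 28 mm above the tray floor, 10 mm above the button.
- pack_home (a point): Fixed point of the light at x -58, y -35 mm, 16 mm above the tray floor, axes as the light's: pack_front is here while the pack is home. How far out the pack is: distance from here along -x. The bay: open at the top and to the front (at x -64 mm), 43 mm wide, floor 4 mm high; a hood 36 mm high covers its rear from x -6 mm back.
- ring_cone: Glass ring cone, bystander, loose: base 56 mm across, 73 mm high. Origin: centre of its underside.
- pot: Ceramic pot with hinged lid, bystander, loose: 74 mm across, 70 mm high with its knob. Origin: centre of its underside.
- watch: Gold-tone watch with its bracelet closed, lying on edge, bystander, loose: about 65 mm across, 35 mm high. Origin: centre of its underside.
- brush: Plastic paddle brush lying with bristles up, bystander, loose: 230 mm long along its x axis, 66 mm wide, 32 mm high. Origin: underside, near its middle.
Mind the look-alikes: they are no part of the job. There is more than one size of the part that bears pack_front; the job needs the smaller.

How it is judged:
By the outcome, as a careful person would: the job done as asked, in the order asked, and still so for the second after the job is handed in, with the robot touching nothing.
It also fails if it takes over 35 s, if anything falls off the work surface, if the arm or the gripper's body presses on something with over 40 N, if the wrist force passes 120 N, or if a joint passes its speed limit or range.

## Working session

There is one attempt and no reset: what is moved stays moved. The work goes in short steps, each a Python script; the robot and the scene stay as the last script left them, time stands still between calls to the robot, and variables do not carry over. Pictures are saved under pics/ and viewed, about 8 in all and at most 12, crops included, and the job is handed in when it is done.

```bash
mkdir -p pics; ls; python3 - <<'E'
from plant import *
import cv2
for n in("top","side"):
    cv2.imwrite(f"pics/{n}0.png",cv2.resize(capture(n),(800,600),interpolation=cv2.INTER_CUBIC)); print(n,get_calibration(n))
print(read_time(),read_ee_pos(),read_eef_rot(),read_gripper_width())
E
```

```text
pics
top {'fov_y': 42.97503311938435, 'cx': 256.0853007137596, 'cy': 190.40396466630398, 'xyz': array([0.37253321, 0.02615167, 1.46549077]), 'orientation': array([-2.1504492 ,  2.20782474, -0.0841395 ])}
side {'fov_y': 47.85814281873821, 'cx': 254.63299608540422, 'cy': 200.4932933218818, 'xyz': array([0.42659048, 0.89369461, 0.80339743]), 'orientation': array([-0.14865371,  2.82580783, -1.31163801])}
0.1 [ 0.27548904 -0.56066911  0.23071809] [-2.66627035e+00  1.66059366e+00  1.56576992e-03] 0.08527506433700865
```

View pics/top0.png

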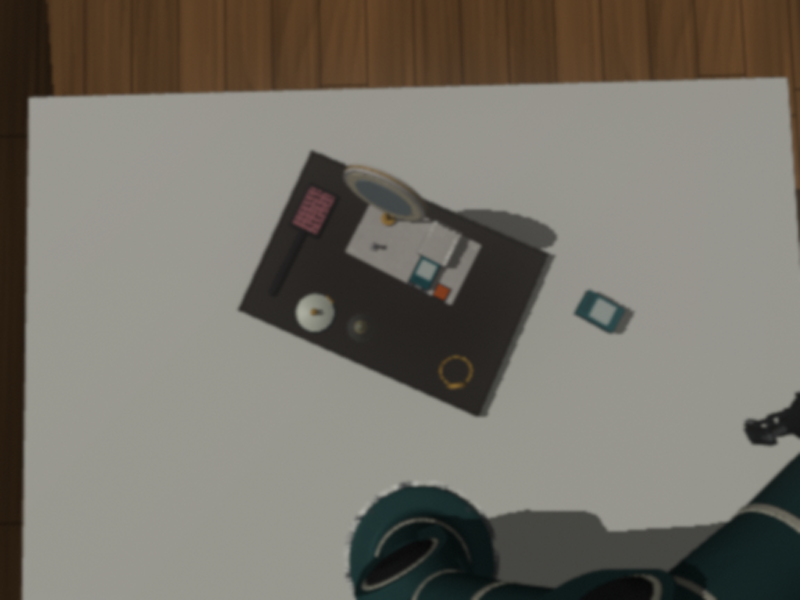

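View pics/side0.png

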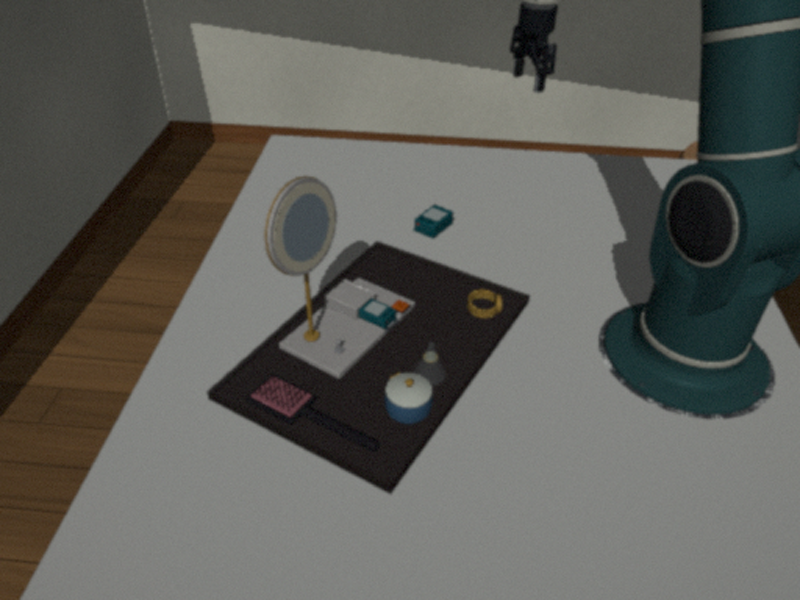

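Top view (800x600 px): there are two teal packs. One sits at (425,272), in the light beside the orange button (442,292). The other is loose on the table at (600,311) and is larger. The one in the light's bay fits the description, because it is next to the button and is the smaller of the two. The foot's front faces the robot. The mirror is at (385,192), the pot (315,312), the cone (358,327), the watch (456,372) and the brush (300,240).

I'll confirm this in an enlarged crop and locate the foot there.

```bash
cat > h.py <<'E'
import numpy as np, cv2
from scipy.spatial.transform import Rotation as R
from plant import *
def cam(n):
    c=get_calibration(n); f=192/np.tan(np.radians(c["fov_y"])/2)
    return c,f,R.from_rotvec(c["orientation"]).as_matrix()
def proj(n,P):
    c,f,M=cam(n); q=(np.atleast_2d(P)-c["xyz"])@M
    return np.c_[f*q[:,0]/q[:,2]+c["cx"],f*q[:,1]/q[:,2]+c["cy"]]
def unproj(n,uv,z):
    c,f,M=cam(n); uv=np.atleast_2d(uv); d=np.c_[(uv-[c["cx"],c["cy"]])/f,np.ones(len(uv))]@M.T
    return c["xyz"]+d*((z-c["xyz"][2])/d[:,2])[:,None]
E
python3 - <<'E'
from h import *
acc={n:np.mean([capture(n).astype(float) for _ in range(4)],0).astype(np.uint8) for n in("top","side")}
for n,(x,y,w,h,s) in {"top":(215,115,110,85,7),"side":(165,165,115,85,7)}.items():
    cv2.imwrite(f"{n}.png",acc[n])
    cv2.imwrite(f"pics/{n}1.png",cv2.convertScaleAbs(cv2.resize(acc[n][y:y+h,x:x+w],None,fx=s,fy=s,interpolation=cv2.INTER_CUBIC),alpha=1.3))
    hsv=cv2.cvtColor(acc[n],cv2.COLOR_BGR2HSV)
    for nm,lo,hi in(("orange",(3,150,110),(14,255,255)),("teal",(85,80,40),(105,255,255))):
        m=cv2.inRange(hsv,lo,hi); k,_,st,ce=cv2.connectedComponentsWithStats(m)
        print(n,nm,[(st[i].tolist(),ce[i].round(1).tolist()) for i in range(1,k) if 8<st[i,4]<900])
E
```

```text
top orange [([278, 183, 8, 8, 40], [282.0, 186.4])]
top teal [([263, 175, 13, 10, 62], [268.9, 179.8]), ([370, 187, 13, 18, 100], [375.4, 194.9]), ([386, 197, 13, 14, 53], [392.9, 204.4]), ([229, 367, 42, 17, 337], [252.6, 377.2])]
side orange [([252, 193, 8, 6, 31], [255.5, 195.1])]
side teal [([464, 0, 48, 17, 650], [485.8, 6.5]), ([266, 132, 23, 20, 216], [277.0, 142.9]), ([230, 192, 23, 18, 179], [241.8, 202.1]), ([246, 255, 30, 17, 246], [260.6, 263.9])]
```

View pics/top1.png

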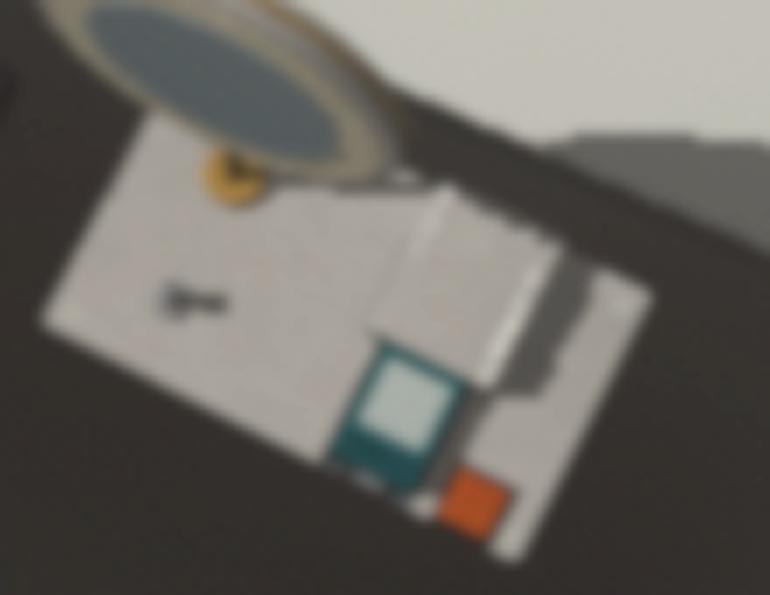

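View pics/side1.png

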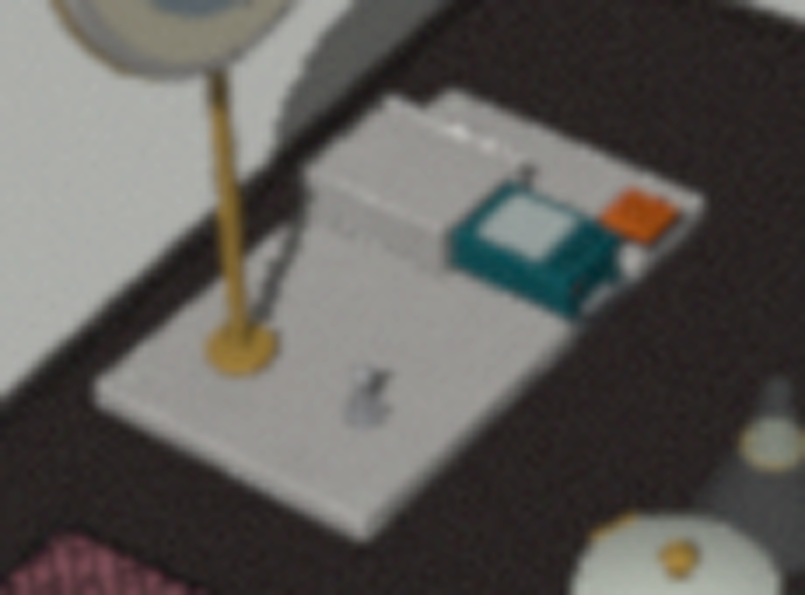

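The top crop confirms it. The pack in the bay is at crop (400,420), native (272,175), with the button at (477,503), native (283,186). The deck corners are at crop (42,320), (518,560) and (652,293). The side crop shows the pack at (535,250), the button at (640,215), and deck corners at (362,518), (97,388), (703,200) and (452,92). Next I'll fit the light's pose to both views.

```bash
cat >> h.py <<'E'
def L2W(p,pts):  # light frame -> world
    a=p[2]; M=np.array([[np.cos(a),-np.sin(a),0],[np.sin(a),np.cos(a),0],[0,0,1]])
    return np.atleast_2d(pts)@M.T+[p[0],p[1],0.005]
E
python3 - <<'E'
from h import *
from scipy.optimize import least_squares
u=lambda pts,o:(np.array(pts)+.5)/7-.5+o
FL,FR,BR,BL=[-.064,.120,.012],[-.064,-.108,.012],[.066,-.108,.012],[.066,.120,.012]
B=[-.05,-.08,.018]; 
Lt=[FL,FR,BR,B,[-.058,-.015,.028],[-.058,-.055,.028]]
T=u([[42,320],[518,560],[652,293],[477,502],[330,455],[412,492]],[215,115])
Ls=[FL,FR,BR,BL,B]
S=u([[362,520],[703,200],[452,92],[97,386],[641,214]],[165,165])
def f(p,w):
    r=[]
    if 't' in w: r.append(proj("top",L2W(p,Lt))-T)
    if 's' in w: r.append(proj("side",L2W(p,Ls))-S)
    return np.concatenate(r).ravel()
for w in("t","s","ts"):
    s=least_squares(f,[.6,.05,.4],args=(w,)); print(w,s.x.round(4),f(s.x,w).round(1).reshape(-1,2).tolist())
p=s.x; np.save("p.npy",p)
print("release",L2W(p,B),"front",L2W(p,[-.058,-.035,.016]))
for nm,uv,z in(("cone",(358,327),.05),("watch",(456,372),.03),("pot",(315,312),.06)): print(nm,unproj("top",np.array(uv)*.64,z).round(3))
E
```

```text
t [ 0.5798 -0.0031 -0.4951] [[-0.1, 0.4], [-0.0, 0.5], [0.3, -0.0], [-0.4, 0.2], [-0.1, -0.9], [0.3, -0.1]]
s [ 0.5804 -0.0043 -0.4986] [[0.3, 0.7], [0.5, 0.0], [-0.0, -0.5], [-0.5, -0.3], [-0.1, -0.3]]
ts [ 0.5801 -0.0035 -0.498 ] [[0.0, 0.2], [0.0, 0.4], [0.4, -0.0], [-0.3, 0.1], [0.0, -1.0], [0.4, -0.2], [0.4, 0.9], [0.5, 0.2], [0.0, -0.3], [-0.5, -0.1], [-0.0, -0.2]]
release [[ 0.49796461 -0.04991666  0.023     ]] front [[ 0.51243235 -0.00656133  0.021     ]]
cone [[0.433 0.108 0.05 ]]
watch [[ 0.345 -0.072  0.03 ]]
pot [[0.462 0.186 0.06 ]]
```

```bash
cat >> h.py <<'E'
PHI=np.radians(37.2); W=0.0853
U=np.array([-np.sin(PHI),np.cos(PHI)]); V=np.array([np.cos(PHI),np.sin(PHI)])
p=np.load("p.npy")
def C2T(C,z): # TCP world position for blocker's inner corner at C (light xy)
    m=np.array(C)-.011*V-W/2*U
    return np.r_[L2W(p,[*m,0])[0,:2],z]
def T2C(t):
    a=p[2]; M=np.array([[np.cos(a),-np.sin(a)],[np.sin(a),np.cos(a)]])
    return M.T@(np.array(t)[:2]-p[:2])+.011*V+W/2*U
x=-np.array([*U,0]); a=p[2]; x=R.from_euler('z',a).apply(x)
ROT=R.from_matrix(np.c_[x,np.cross([0,0,-1],x),[0,0,-1]]).as_rotvec()
E
python3 - <<'E'
from h import *
rim=unproj("top",np.array([[551,255],[483,415]])*.64,.018); print("rim",rim.round(3))
q=solve_ik(C2T([-.072,-.075],.10),ROT); print(q)
print(C2T([-.089,-.017],.0), solve_ik(C2T([-.089,-.017],.004),ROT))
reach(C2T([-.072,-.075],.10),ROT); print(read_time())
servo_line(C2T([-.072,-.075],.008),vel=.08)
print(servo_line(C2T([-.072,-.075],-.025),vel=.02,threshold=3),read_ee_pos(),read_wrist_force(),read_time())
cv2.imwrite("pics/top2.png",cv2.resize(capture("top")[100:220,190:350],None,fx=5,fy=5,interpolation=cv2.INTER_CUBIC))
E
```

```text
rim [[ 0.562 -0.262  0.018]
 [ 0.263 -0.121  0.018]]
[ 0.35949298  0.36533792 -0.30367357  2.06213392  0.15984036  0.73585624
 -1.46373253]
[ 0.48934776 -0.01975992  0.        ] [ 0.15678244  0.54612101 -0.21458356  2.08189206  0.21890692  0.53434605
 -1.63607262]
2.4417
True [ 0.47659901 -0.0788195  -0.00915821] [-3.12073348 -0.24718898 13.58239139] 4.6833
```

View pics/top2.png

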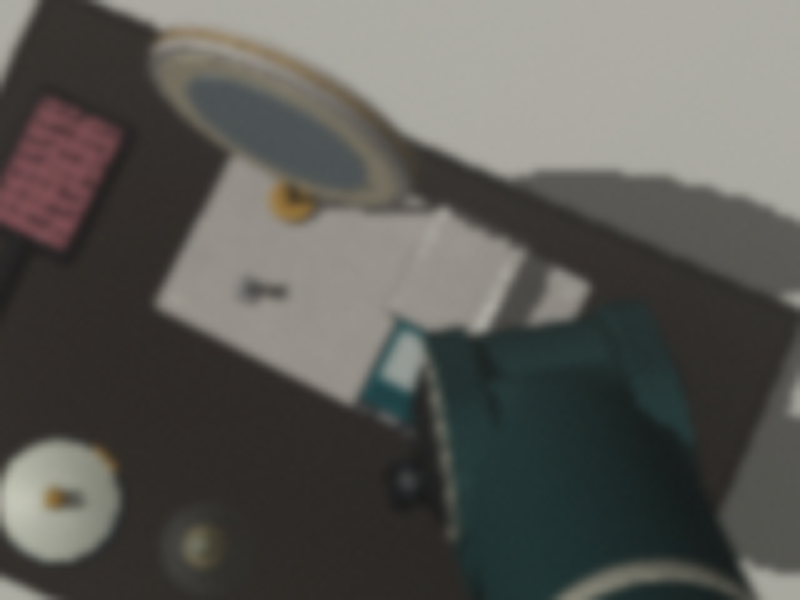

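The picture shows the hand over the tray in front of the foot, with one finger at (408,485). The pack, cone and pot are untouched. The floor touch came at TCP z = -9.2 mm, so the fingertips are about 14 mm above the TCP, close to the 13 mm stated. Next I'll probe the foot's front edge and right side.

```bash
python3 - <<'E'
from h import *
z=-.0092+.006
servo_line(C2T([-.072,-.075],z),vel=.03)
C0=T2C(read_ee_pos())
h=servo_line(C2T([-.058,-.075],z),vel=.012,threshold=2.5); cx=T2C(read_ee_pos()); print(h,C0,"x touch",cx,read_wrist_force(),read_time())
servo_line(C2T([cx[0]-.006,-.075],z),vel=.04)
servo_line(C2T([cx[0]-.006,-.044],z),vel=.05)
h=servo_line(C2T([cx[0]-.006,-.026],z),vel=.012,threshold=2.5); cy=T2C(read_ee_pos()); print(h,"y touch C",cy,"A",cy-W*U,read_wrist_force(),read_time())
servo_line(C2T([cx[0]-.010,cy[1]-.004],z),vel=.05)
print(read_time(),T2C(read_ee_pos()))
E
```

```text
True [-0.07188903 -0.07500076] x touch [-0.06106322 -0.07511902] [-1.32509818  0.21777779  0.15501155] 5.9833
True y touch C [-0.06721211 -0.04073125] A [-0.0156398  -0.10867525] [ 0.20317134 -2.13506307  0.95532654] 7.65
7.9083 [-0.07143217 -0.04503904]
```

The probes put the light about 2.9 mm back in x and 0.7 mm off in y from the vision fit. That is within calibration error, so I'll trust the touch. Now I'll go to the working pose and find the button top gently.

```bash
cat >> h.py <<'E'
OFF=np.array([.0029,-.0007]); Z0=-.0092   # TCP z with tips on tray floor
def C2P(C,tip): return C2T(np.array(C)+OFF,Z0+tip)
CB=[-.0885,-.017]
E
python3 - <<'E'
from h import *
t=read_ee_pos(); t[2]=Z0+.045; servo_line(t,vel=.12)
servo_line(C2P(CB,.045),vel=.12); servo_line(C2P(CB,.024),vel=.06)
f0=read_wrist_force()
h=servo_line(C2P(CB,.0145),vel=.012,threshold=1.2); e=read_ee_pos()
print(h,"tip height",e[2]-Z0,"C",T2C(e)-OFF,f0,read_wrist_force(),read_torque(),read_time())
cv2.imwrite("pics/side2.png",cv2.resize(capture("side")[150:250,180:310],None,fx=6,fy=6,interpolation=cv2.INTER_CUBIC))
E
```

```text
True tip height 0.018121947567750506 C [-0.08847503 -0.016994  ] [ 0.37470788 -0.00592482  1.07275295] [1.13808453 0.24672715 2.62671131] [-0.09505097 -0.24247421  0.00347185] 9.825
```

View pics/side2.png

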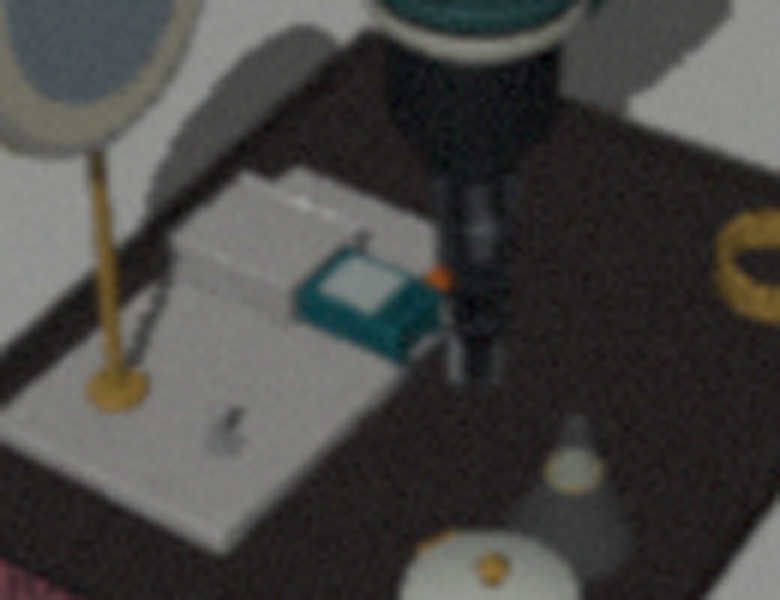

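Contact came at 18.1 mm above the floor, which is exactly the button's raised height. The moment sign says it is the rear finger, the one on the button. The side view shows the other finger at (470,370), in front of the bay. Now I'll press.

```bash
python3 - <<'E'
from h import *
for i in range(3):
    h=servo_line(C2P(CB,.0112),vel=.03,threshold=8); e=read_ee_pos()
    print(h,"tip",e[2]-Z0,read_wrist_force(),read_time())
    if e[2]-Z0<.0125: break
sleep(.4); e=read_ee_pos(); print("tip",e[2]-Z0,T2C(e)-OFF,read_wrist_force(),read_time())
cv2.imwrite("pics/side3.png",cv2.resize(capture("side")[150:250,180:310],None,fx=6,fy=6,interpolation=cv2.INTER_CUBIC))
E
```

```text
True tip 0.013020910706688149 [-3.40678062  0.27557246 13.81398574] 10.1333
False tip 0.012651562438688414 [-15.48868385   2.45825346  53.40276869] 10.3833
False tip 0.012672946071770098 [-16.10356394   2.77974803  54.13320376] 10.6333
tip 0.012653759808183791 [-0.08823611 -0.01695859] [-16.46724012   1.99397527  52.77516402] 11.0333
```

View pics/side3.png

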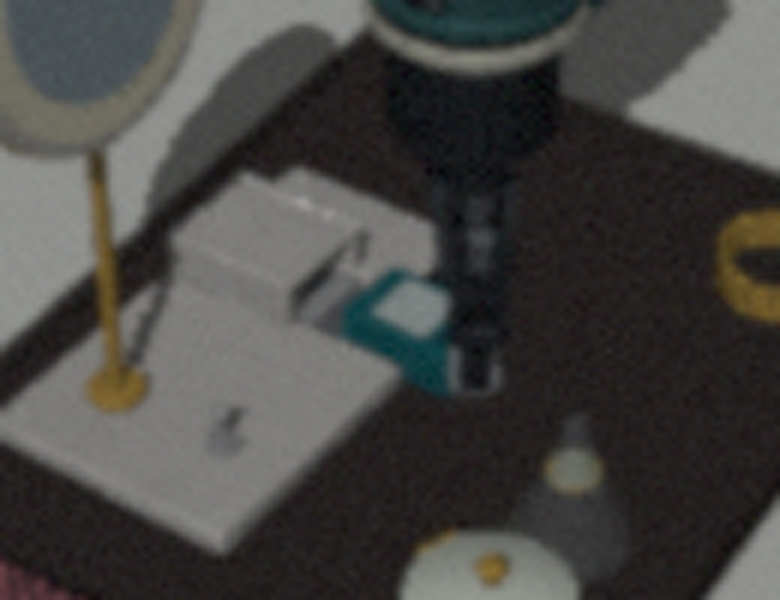

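The front-left view shows the pack stopped against the finger at (450,370). Its rear-left corner moved from (300,290) to (345,310), about 25 mm out. I'll ease off, slide the finger away to the front and lift.

```bash
python3 - <<'E'
from h import *
servo_line(C2P(CB,.0128),vel=.01); print(read_wrist_force())
servo_line(C2P([CB[0]-.012,CB[1]],.0128),vel=.05); print(read_wrist_force(),read_time())
servo_line(C2P([CB[0]-.014,CB[1]],.07),vel=.08)
t=C2P([CB[0]-.014,CB[1]],.2); servo_line(t,vel=.2)
t[1]-=.28; t[0]-=.08; reach(t,ROT); print(read_time())
for n,(x,y,w,h) in {"top":(215,115,110,85),"side":(165,165,115,85)}.items():
    im=np.mean([capture(n).astype(float) for _ in range(3)],0).astype(np.uint8); cv2.imwrite(f"{n}_end.png",im)
    cv2.imwrite(f"pics/{n}4.png",cv2.convertScaleAbs(cv2.resize(im[y:y+h,x:x+w],None,fx=7,fy=7,interpolation=cv2.INTER_CUBIC),alpha=1.3))
print(read_time())
E
```

```text
[-4.06931699  0.50148583 16.70626074]
[-0.63590516  0.58528485 14.14051349] 11.7833
14.5667
14.8667
```

View pics/top4.png

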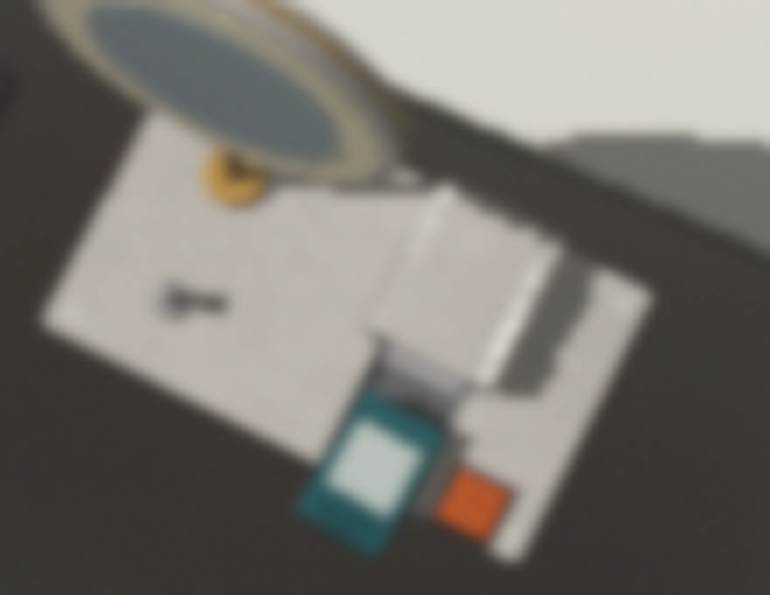

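View pics/side4.png

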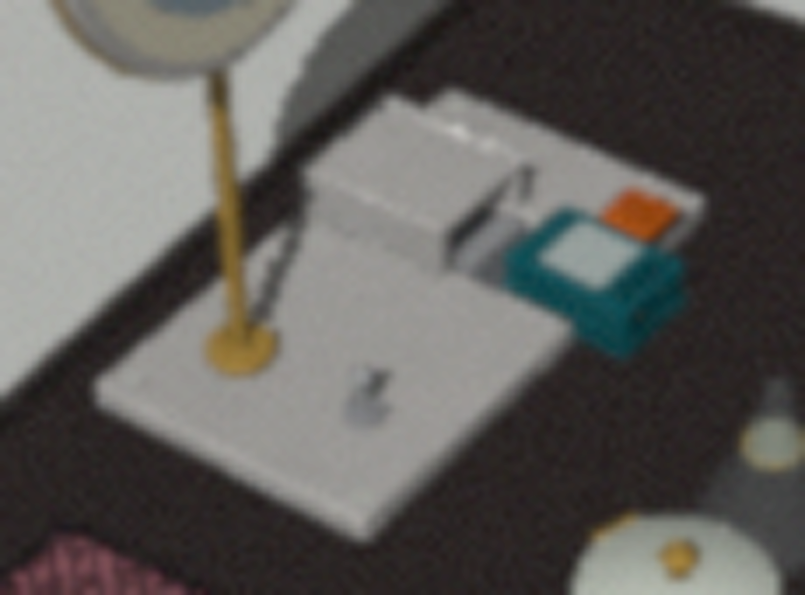

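Both views show the pack lying flat and straight in its bay. The top view has its label centre at (377,467), against (407,403) before, and the button is up again at (475,503). I'll do a numeric check, then hand in.

```bash
python3 - <<'E'
from h import *
u=lambda pts,o:(np.array(pts)+.5)/7-.5+o
a=unproj("top",u([[407,403],[377,467]],[215,115]),.033)
b=unproj("side",u([[527,222],[590,252]],[165,165]),.033)
ex=np.array([np.cos(p[2]),np.sin(p[2])])
print("out mm label top",-(a[1]-a[0])[:2]@ex*1e3,"side",-(b[1]-b[0])[:2]@ex*1e3)
d=cv2.absdiff(cv2.imread("top.png"),cv2.imread("top_end.png")).max(2)
k,_,st,ce=cv2.connectedComponentsWithStats((d>25).astype(np.uint8)); print([(s[:].tolist()) for s in st[1:] if s[4]>4])
close_job(); print(read_time())
E
```

```text
out mm label top 29.9538589148411 side 30.932548012301538
[[258, 164, 29, 29, 377], [335, 175, 177, 198, 15795], [510, 281, 2, 7, 10], [407, 290, 105, 94, 4892], [311, 326, 21, 6, 50], [502, 331, 10, 9, 39], [251, 344, 30, 27, 203], [225, 356, 17, 28, 125], [255, 365, 24, 19, 69], [263, 367, 18, 17, 70], [232, 371, 18, 13, 98], [348, 371, 40, 13, 258], [328, 373, 11, 4, 21], [279, 374, 28, 10, 89], [301, 374, 18, 10, 64], [233, 381, 4, 3, 8], [317, 381, 10, 3, 26]]
the job is handed in; nothing more can be done
the job is handed in; nothing more can be done
```

The pack was released, stopped and left about 30 mm out of its bay, and the job is handed in at about 15 s on the robot clock.

- **Method:** I located the light in both cameras, then corrected the fit by gently touching the tray floor and two edges of the foot. With the gripper fully open, one fingertip pressed the corner of the button while the other waited in front of the bay.
- **Press:** contact with the button came at 18.1 mm above the tray floor, and the finger then reached a firm stop at about 12.7 mm, roughly deck level. The wrist force was 54 N at the firm stop, the highest of my readings and under the 120 N limit.
- **Pack after the hand was away:** it measured 30.0 mm out from the top camera and 30.9 mm from the side, within the 15–35 mm wanted. It lay flat and straight, and the button was up again.
- **Furthest out:** the blocking fingertip was set for about 30.5 mm out, so the pack should never have passed 4 cm. I had no continuous measurement of it in motion.
- **Other objects:** comparing the top pictures before and after shows no change at the ring cone, pot, watch or brush. The changes are at the pack and where the arm and its shadow moved. The loose, larger pack lay within the arm's changed region, so this comparison says nothing about it, but no planned move went near it.
- **Disagreement:** the touch probes differed from the camera fit by 2.9 mm in x and 0.7 mm in y. I used the probe values.

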